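# Dock the bench tape dispenser on its locating pins and lock it

### The job

Set the tape dispenser up on its bench dock: slide the dock's lock fully open, then lower the dispenser (do not drop it) so that its base plate goes down over both the round and the diamond pin and lies flush on the dock. Then slide the lock fully closed over the plate's edge, let go, and leave the other things on the bench where they are, without ever tipping the dispenser over.

Things in the scene. Friction and masses are not known exactly. Their poses are not given: they have to be found in the camera images.
- dispenser: Loose grey tape dispenser on a steel base plate 90 (x) x 160 (y) x 6 mm, 0.4 to 0.85 kg, balanced about y = 0. Origin: centre of the plate's underside; z up, y along the plate. On the plate: a body 44 (x) x 84 (y) mm up to z = 32 mm, and a serrated cutter at the -y end (y = -33 to -46, top z = 59 mm). Two through holes on the plate's long centre line, at y = +58 and -58 mm.
- dispenser_grip (a point): Where to grasp the dispenser, 62 mm above the plate's underside, y = 0: between two upright flat side cheeks, outer faces 44 mm apart in dispenser x (grasp along x), y = -30 to +30 mm, z = 30 to 78 mm. A tape roll of 76 mm diameter sits between them, top at z = 100 mm.
- round_hole (a point): Centre, at the plate's underside, of the larger hole, 20 mm in diameter (dispenser y = +58 mm); it goes over the round pin.
- small_hole (a point): Centre, at the plate's underside, of the smaller round hole, 16 mm in diameter (dispenser y = -58 mm, the cutter end); it goes over the diamond pin.
- dock: Aluminium dock, fixed to the bench. Origin: on the bench, midway between the pins; z up, y from the diamond pin towards the round pin and the lock beyond it. Bed plate 110 mm wide in x, from y = -90 to +160 mm, top at z = 12 mm. With the dispenser seated its origin lies 12 mm above the dock's origin and their axes agree.
- dock_seat (a point): Centre of the dock's seat: midway between the pins, on the bed's top face; the dispenser's origin comes here.
- round_pin (a point): Centre of the round steel pin's foot on the bed's top face (dock y = +58 mm). The pin is 18 mm in diameter, 24 mm tall above the bed, straight for 11 mm, then tapering to 7 mm across.
- diamond_pin (a point): Centre of the diamond (rhombic) steel pin's foot on the bed's top face (dock y = -58 mm). 14 mm across dock x, 7 mm along dock y, 20 mm tall, straight for 9 mm, then tapering to 5 mm across.
- lock (a joint): Slide lock of the dock, m: 0 fully closed (towards the pins), 0.030 fully open (away from the pins, dock +y). Stays where left; about 3 N moves it; starts at 0 to 0.010, in the plate's way. Its tongue, 44 mm wide, 20.5 to 26.5 mm above the bench, ends at dock y = 70 mm when closed (over the last 10 mm of the seated plate), 100 mm when open (20 mm clear of it). Push its upright tab either way.
- lock_tab (a point): Middle of the top edge of the lock's upright tab, 68 mm above the bench. The tab is 44 mm wide in dock x, 10 mm thick in dock y (this point is midway), and rises 41 mm above the tongue, which runs from it towards the pins. At lock = 0 it lies at dock y = 115 mm.
- tape_roll: Bystander: empty tape core, 92 mm across, 48 mm high, lying flat. Origin: centre of its underside.
- stapler: Bystander: black stapler 34 x 140 x 42 mm. Origin: centre of its underside.
- pen_cup: Bystander: black square pen cup 75 x 75 x 95 mm with pens up to 150 mm high. Origin: centre of its underside.
- carton: Bystander: closed cardboard carton 100 x 150 x 80 mm. Origin: centre of its underside.
- code_scanner: Bystander: hand-held scanner lying down, 45 x 175 x 40 mm. Origin: underside, near its middle.
- tape_gun: Bystander: blue hand tape gun lying down, 50 x 210 x 80 mm. Origin: underside, near its middle.
Things that resemble listed ones, but are neither listed nor needed, are in the scene too. What is shaped like the dispenser but red is not meant.

How it is judged:
On the way, in this order (a step that is already met when the one before it is completed fails the run):
1. the dock's lock is slid open (0.025 m or more) (value of joint lock above 0.025 m), for 0.1 s.
2. the dispenser's plate is down over both pins, flush on the dock (horizontal distance between dispenser and dock_seat below 0.004 m and z of dispenser in the frame of dock below 0.0145 m and angle between the z axis of dispenser and the z axis of dock, either way round below 0.03 rad and angle between the y axis of dispenser and the y axis of dock, either way round below 0.06 rad and horizontal distance between round_hole and round_pin below 0.006 m), for 0.2 s.
At the end, for the whole second after the job is handed in: The dispenser is at rest on the dock: origin within 4 mm of the seat centre, underside at most 2.5 mm above the bed, level within 0.03 rad, lengthwise axes within 0.06 rad, larger hole over the round pin (within 6 mm); the lock is closed to 0.005 m or less (all of step 2 and value of joint lock below 0.005 m and linear speed of dispenser below 0.02 m/s); the robot touches nothing.
It fails at once if the dispenser is tipped by more than 0.5 rad (angle between dispenser's own z axis and vertical above 0.5 rad).
It fails at once if the dispenser is dropped (moves faster than 0.6 m/s while no finger touches it) (linear speed of dispenser above 0.6 m/s and contact force between the fingers and dispenser below 0.05 N).
It fails at once if a bystander is moved by more than 30 mm (distance of any of tape_roll, stapler, pen_cup, carton, code_scanner, tape_gun from where it was at the start of the episode above 0.03 m).
It also fails if it takes over 64 s, if anything falls off the work surface, if the arm or the gripper's body presses on something with over 40 N, if the wrist force passes 120 N, or if a joint passes its speed limit or range.

### The arm

A 6-joint arm with a two-finger parallel gripper is mounted at the origin on the work surface. World frame = base frame: x ahead of the robot, y to its left, z up, the work surface at z = 0. Lengths are in m, angles in rad, forces in N, time in s.
With the tool pointing down it reaches from about 0.2 to 0.875 m from the base axis. Payload 3.4 kg.
Tool frame: the origin (TCP) lies at the very end of the fingers, on their centre line; the grasp point (between the pads) lies 19 mm behind it; z points along the fingers, y is the line along which they close (so a half turn about z gives the same grasp; the last joint's range is limited). The gripper opens to 94 mm and grips with 3 to 60 N. Pads are 16 mm wide; open, the fingers measure 119 mm over their backs; the gripper's body (75 mm by 177 mm) begins 78 mm behind the grasp point.
Start: joints at [-1.404, 0.276, 1.505, -0, 1.361, -0.121], TCP at [0.163, -0.551, 0.205] pointing down, gripper open.
Joint ranges: [-2.89, 2.89], [-0.75, 2.08], [0.22, 2.7], [-1.18, 4.32], [0.11, 2.71], [-2.7, 2.7]. Speed limits (rad/s): [2.57, 2.57, 3.14, 3.14, 3.14, 3.14].

### API

Orientations are given as a rotation vector (axis times angle).
In Python, from bench import ctrl gives the robot as it stands. The module is installed in compiled form; this text tells all that it offers.
- The arm moves only by the shell command python3 -m jog 'ROWS' [OPENING]. ROWS is JSON, a list of rows, each an object of numbers: "dx", "dy", "dz": the shift along the tool's x, y, z in mm; "wx", "wy", "wz": the turn, a rotation vector about the tool's x, y, z in degrees. In form: [{"dx": .., "dy": .., "dz": .., "wx": .., "wy": .., "wz": ..}, ...]. A call has 1 to 8 rows; each row is the pose to reach, as a shift and turn from the pose commanded when the call began, along the tool's axes at that moment; what a row does not reach only later rows make up. A row lasts 1/10 s, in which the tool goes at most 50 mm and 8.59 degrees, less where a joint would pass 70% of its speed; a pose out of reach is approached as far as the arm can. A call with a gripper value outside its range is refused whole. OPENING is the finger opening in mm, from 0 to 94, set as the call begins (- or left out, the last holds). The fingers move at their own pace and stop on an object; the grip force is fixed at half the most. Time passes only in rows, so rows that repeat a pose let the fingers close. It gives the time, the measured TCP pose, the force, the opening and the grip force at its end, in the units of the state.
- ctrl.observe(): the state, without advancing time (a new reading comes with each control period).
- ctrl.snapshot(name): name is "scene" or "top" or "wrist"; returns a dict with "image" (420x560x3 uint8, blue, green, red), "camera_matrix" (3x3 intrinsics, pixels), "dist_coeffs" ([k1, k2, p1, p2, k3] as OpenCV has them; the pictures are not rectified), "pose" (4x4, takes a point from camera to world coordinates); the wrist camera has in their place "mount" (4x4, takes a point from camera to tool coordinates, whose origin is the TCP and whose axes are the flange's). Camera axes: x right, y down, z forward; pixel columns grow to the right and rows downward; lengths in m; the calibration is good to about 2 mm. A picture is of the moment at which its call begins: read the wrist's pose just before it. There is no depth.
- ctrl.finish_job(): hands the job in; it is judged then, once.
The state is a dict: "time_s": time; "q": joint angles; "qvel": joint speeds; "effort": joint torques, N m; "tcp_pos": TCP position; "eef_rot": TCP orientation; "contact_force": force on the tool from outside, world axes, zero at the start; "torque": the same for the moment, N m; "grip_width": finger opening in m; "grip_force": force on a finger pad.
Only numpy, scipy, OpenCV 4.12 (cv2) and the standard library are available. Lean on these libraries where they do the work, as an engineer would, in place of code of your own. Each camera call takes 0.05 s, during which the arm holds its last target. There are 200 camera calls.

## Working session

There is one attempt and no reset: what is moved stays moved. The work goes in short steps, Python scripts to look and compute and a shell command to move; the robot and the scene stay as the last step left them, time stands still between calls to the robot, and variables do not carry over. Pictures are saved under pics/ and viewed, at most 10 in all, crops included, and the job is handed in when it is done.

```bash
mkdir -p pics; cat > h.py <<'E'
import numpy as np, cv2
from scipy.spatial.transform import Rotation as R
from bench import ctrl
def snap(n,f):
    o=ctrl.observe(); s=ctrl.snapshot(n); cv2.imwrite(f'pics/{f}.png',s['image'])
    if 'mount' in s:
        T=np.eye(4);T[:3,:3]=R.from_rotvec(o['eef_rot']).as_matrix();T[:3,3]=o['tcp_pos'];P=T@np.array(s['mount'])
    else: P=np.array(s['pose'])
    np.savez(f'pics/{f}.npz',K=s['camera_matrix'],d=s['dist_coeffs'],P=P); return s['image']
def pt(f,px,z):
    c=np.load(f'pics/{f}.npz');u=cv2.undistortPoints(np.array([[px]],float),c['K'],c['d'])[0,0]
    r=c['P'][:3,:3]@[u[0],u[1],1];o=c['P'][:3,3];return o+r*(z-o[2])/r[2]
def proj(f,X):
    c=np.load(f'pics/{f}.npz');M=np.linalg.inv(c['P'])
    return cv2.projectPoints(np.array(X,float).reshape(-1,3),cv2.Rodrigues(M[:3,:3])[0],M[:3,3],c['K'],c['d'])[0][:,0]
E
python3 - <<'E'
from h import *
a=snap('top','top0');b=snap('scene','scene0')
for f in('top0','scene0'):print(np.load(f'pics/{f}.npz')['P'].round(3),np.load(f'pics/{f}.npz')['K'].round(0))
cv2.imwrite('pics/top0b.png',cv2.resize(a,(800,600),interpolation=cv2.INTER_CUBIC))
o=ctrl.observe();print(o['tcp_pos'],o['eef_rot'],o['time_s'])
E
```

```text
[[-0.003 -0.987  0.159  0.322]
 [-1.     0.006  0.019 -0.016]
 [-0.019 -0.159 -0.987  1.499]
 [ 0.     0.     0.     1.   ]] [[489.   0. 284.]
 [  0. 489. 207.]
 [  0.   0.   1.]]
[[ 0.221  0.851 -0.477  1.008]
 [ 0.975 -0.186  0.119 -0.098]
 [ 0.012 -0.492 -0.871  0.932]
 [ 0.     0.     0.     1.   ]] [[437.   0. 286.]
 [  0. 437. 213.]
 [  0.   0.   1.]]
[ 0.16314295 -0.55083965  0.20469045] [-3.10749144e+00 -4.50303424e-01  4.05338507e-06] 0.1
```

View pics/top0b.png

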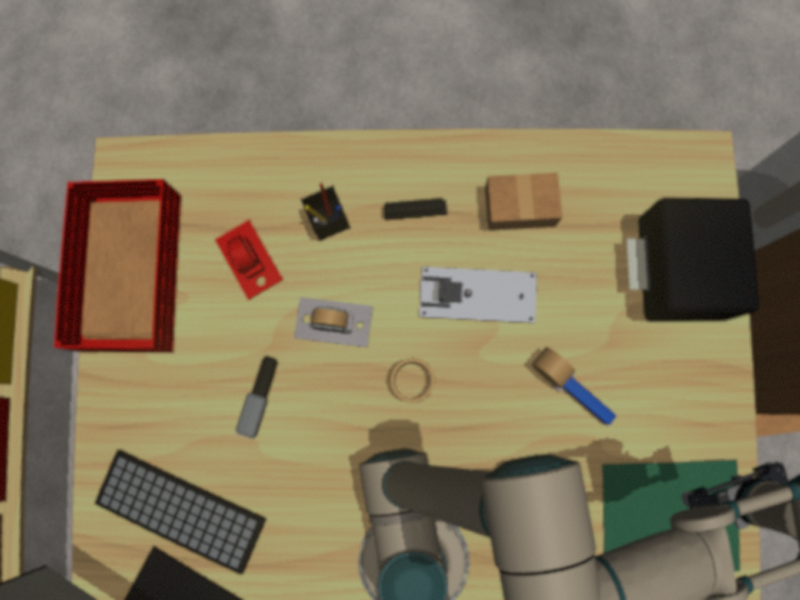

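View pics/scene0.png

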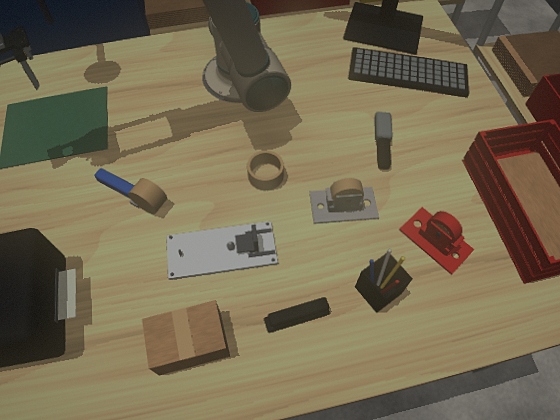

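Top view (800×600): the grey dispenser is at (334,322), a red look‑alike at (248,260), and the dock at (478,295) with its lock at the left end (440,292). Only the grey one fits the description. I'll confirm that, and which hole is larger, in one crop.

```bash
python3 - <<'E'
from h import *
a=cv2.imread('pics/scene0.png')[165:285,160:400]
b=cv2.imread('pics/top0.png')[180:240,200:380]
A=cv2.resize(a,(660,330),interpolation=cv2.INTER_CUBIC);B=cv2.resize(b,(660,220),interpolation=cv2.INTER_CUBIC)
cv2.imwrite('pics/crop1.png',np.vstack([A,B]))
k=.7
for n,p,z in [('disp corners',(300,300),.006),('',(373,306),.006),('',(369,347),.006),('',(295,341),.006),('holeL',(307,319),.006),('holeR',(360,324),.006),('dock',(420,267),.012),('',(536,272),.012),('',(535,323),.012),('',(419,318),.012),('pinround',(468,293),.036),('diam',(521,296),.032)]:
    print(n,pt('top0',(p[0]*k,p[1]*k),z).round(4))
E
```

```text
disp corners [0.5535 0.2427 0.006 ]
 [0.5394 0.0834 0.006 ]
 [0.4506 0.0917 0.006 ]
 [0.4641 0.2518 0.006 ]
holeL [0.5118 0.2265 0.006 ]
holeR [0.5004 0.1113 0.006 ]
dock [ 0.6234 -0.0188  0.012 ]
 [ 0.6108 -0.2706  0.012 ]
 [ 0.4994 -0.2648  0.012 ]
 [ 0.5119 -0.0159  0.012 ]
pinround [ 0.5616 -0.1201  0.036 ]
diam [ 0.5551 -0.2333  0.032 ]
```

View pics/crop1.png

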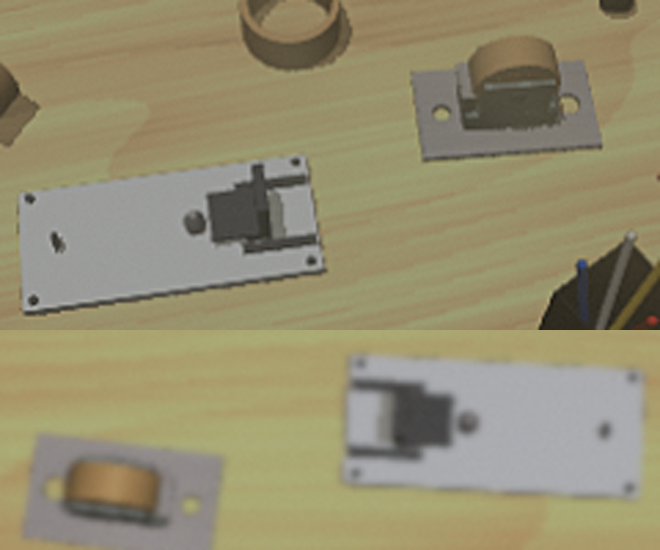

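The crop confirms it. The cutter is at the right of the roll in the top view (world −y), so the larger hole is at the +y end and the dispenser's y axis runs roughly along world +y. Measured plate is 160×89 mm and bed 252×112 mm, both matching the text. Next, above the lock.

```bash
cat >> h.py <<'E'
def go(p,yaw):
    "shift/turn in tool axes to reach TCP p, tool down, tool x at yaw deg"
    o=ctrl.observe();M=R.from_rotvec(o['eef_rot']);a=np.deg2rad(yaw)
    T=np.array([[np.cos(a),np.sin(a),0],[np.sin(a),-np.cos(a),0],[0,0,-1]])
    print('go d',(1000*(M.inv().apply(np.array(p)-o['tcp_pos']))).round(1),'w',np.rad2deg((M.inv()*R.from_matrix(T)).as_rotvec()).round(2),'t',o['time_s'])
E
python3 -c "
from h import *
go([.545,-.09,.25],-2.9)"
```

```text
go d [ 497.  -333.6  -44.7] w [-0.09  0.   19.39] t 0.1
```

```bash
python3 -m jog '[{"dx":0,"dy":0,"dz":-45,"wz":5},{"dx":497,"dy":-334,"dz":-45,"wz":19.4},{"dx":497,"dy":-334,"dz":-45,"wz":19.4},{"dx":497,"dy":-334,"dz":-45,"wz":19.4},{"dx":497,"dy":-334,"dz":-45,"wz":19.4},{"dx":497,"dy":-334,"dz":-45,"wz":19.4},{"dx":497,"dy":-334,"dz":-45,"wz":19.4},{"dx":497,"dy":-334,"dz":-45,"wz":19.4}]' 40; python3 -c "
from h import *
go([.545,-.09,.25],-2.9)"
```

```text
go d [ 497.  -333.6  -44.7] w [-0.09  0.   19.39] t 0.1invalid input at $[0]: expected keys dx, dy, dz, wx, wy, wz
```

```bash
python3 -m jog '[{"dx":0,"dy":0,"dz":-45,"wx":0,"wy":0,"wz":5},{"dx":497,"dy":-334,"dz":-45,"wx":0,"wy":0,"wz":19.4},{"dx":497,"dy":-334,"dz":-45,"wx":0,"wy":0,"wz":19.4},{"dx":497,"dy":-334,"dz":-45,"wx":0,"wy":0,"wz":19.4},{"dx":497,"dy":-334,"dz":-45,"wx":0,"wy":0,"wz":19.4},{"dx":497,"dy":-334,"dz":-45,"wx":0,"wy":0,"wz":19.4},{"dx":497,"dy":-334,"dz":-45,"wx":0,"wy":0,"wz":19.4},{"dx":497,"dy":-334,"dz":-45,"wx":0,"wy":0,"wz":19.4}]' 40; python3 -c "
from h import *
go([.545,-.09,.25],-2.9)"
```

```text
time_s: 0.9
tcp_pos: [0.3871, -0.2798, 0.2503]
eef_rot: [-3.141, 0.08, 0.0]
contact_force: [0.5, -0.5, -0.3]
grip_width: 0.0404
grip_force: 0.0
go d [ 148.  -197.7    0.3] w [-0.    0.01 -0.03] t 0.9
```

```bash
python3 -m jog '[{"dx":148,"dy":-198,"dz":0,"wx":0,"wy":0,"wz":0},{"dx":148,"dy":-198,"dz":0,"wx":0,"wy":0,"wz":0},{"dx":148,"dy":-198,"dz":0,"wx":0,"wy":0,"wz":0},{"dx":148,"dy":-198,"dz":0,"wx":0,"wy":0,"wz":0},{"dx":148,"dy":-198,"dz":0,"wx":0,"wy":0,"wz":0},{"dx":148,"dy":-198,"dz":0,"wx":0,"wy":0,"wz":0},{"dx":148,"dy":-198,"dz":0,"wx":0,"wy":0,"wz":0}]'; python3 - <<'E'
from h import *
go([.545,-.09,.25],-2.9)
a=snap('wrist','w1')
print(np.load('pics/w1.npz')['P'].round(3))
cv2.imwrite('pics/w1b.png',cv2.resize(a,(800,600),interpolation=cv2.INTER_CUBIC))
E
```

```text
time_s: 1.6
tcp_pos: [0.5441, -0.0906, 0.2497]
eef_rot: [3.14, -0.076, -0.003]
contact_force: [0.2, 0.4, -0.6]
grip_width: 0.04
grip_force: 0.0
go d [ 0.8 -0.6 -0.3] w [0.02 0.11 0.14] t 1.6
[[-0.048 -0.965 -0.258  0.619]
 [-0.999  0.046  0.012 -0.094]
 [ 0.     0.258 -0.966  0.428]
 [ 0.     0.     0.     1.   ]]
```

View pics/w1b.png

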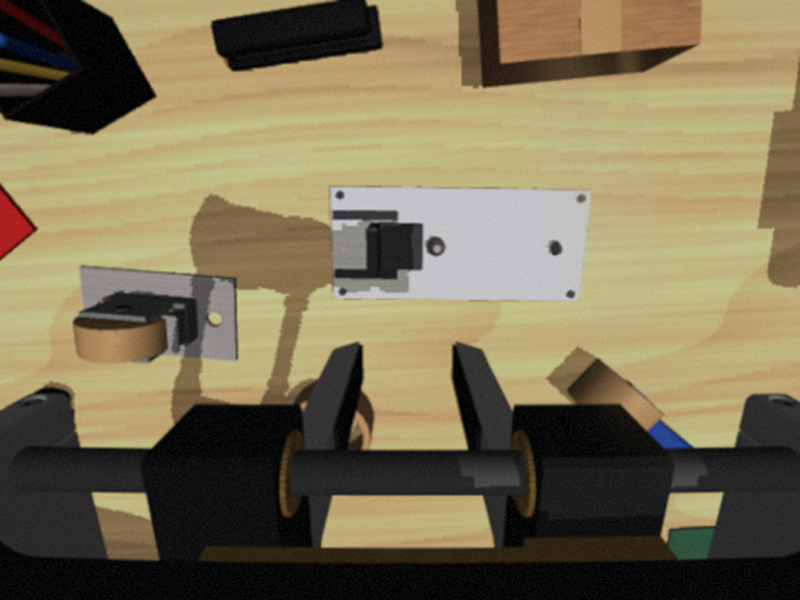

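Wrist view (800×600): bed corners (330,186), (590,190), (579,300), (333,299); round pin (436,246); diamond pin (555,248); tongue end x≈422 and tab x≈368–384, y≈222–278.

```bash
python3 - <<'E'
from h import *
k=.7
q=lambda p,z:pt('w1',(p[0]*k,p[1]*k),z)
C=[q(p,.012) for p in[(330,186),(590,190),(579,300),(333,299)]]
c=np.mean(C,0);y=(C[0]+C[3]-C[1]-C[2]);y=y[:2]/np.linalg.norm(y[:2]);x=np.array([y[1],-y[0]])
print(np.round(C,4).tolist(),'yaw',np.rad2deg(np.arctan2(-y[0],y[1])))
o=c[:2]-.035*y;print('origin',o.round(4))
r=q((438,243),.036);d=q((554,250),.024);print('pins',r.round(4),d.round(4),((r+d)/2).round(4),'len',np.linalg.norm(r-d),'yaw',np.rad2deg(np.arctan2(-(r-d)[0],(r-d)[1])))
for p,z in[((422,224),.0265),((420,270),.0265),((368,222),.068),((368,278),.068),((384,278),.068)]:
    w=q(p,z)[:2];print('dock coords',[(w-o)@x,(w-o)@y])
print(proj('w1',[np.r_[o+l*y,z] for l,z in[(58,.012),(58,.036),(-58,.012),(-58,.032),(115,.068),(125,.068)] for l in [l/1000]])/k)
E
python3 -c "
import cv2
a=cv2.imread('pics/w1.png')[122:218,220:424];cv2.imwrite('pics/w1c.png',cv2.resize(a,(800,376),interpolation=cv2.INTER_CUBIC))"
```

```text
[[0.6257, -0.0214, 0.012], [0.6107, -0.2678, 0.012], [0.5027, -0.263, 0.012], [0.5157, -0.0142, 0.012]] yaw -3.240096063912078
origin [ 0.5617 -0.1765]
pins [ 0.5699 -0.12    0.036 ] [ 0.5567 -0.2313  0.024 ] [ 0.5633 -0.1757  0.03  ] len 0.1127073632950979 yaw -6.806373015552544
dock coords [np.float64(0.021406482217807683), np.float64(0.0715038819039621)]
dock coords [np.float64(-0.022037334254182493), np.float64(0.07266007971878911)]
dock coords [np.float64(0.025859781280842244), np.float64(0.11804593531155663)]
dock coords [np.float64(-0.021738598413524973), np.float64(0.1187302999639511)]
dock coords [np.float64(-0.021625539019456057), np.float64(0.10493935498479566)]
[[434.93268389 245.1694136 ]
 [436.59985923 248.4478177 ]
 [553.13779391 246.37312772]
 [560.22264974 249.13484055]
 [372.02023403 252.90827859]
 [360.24410938 252.81670517]]
```

View pics/w1c.png

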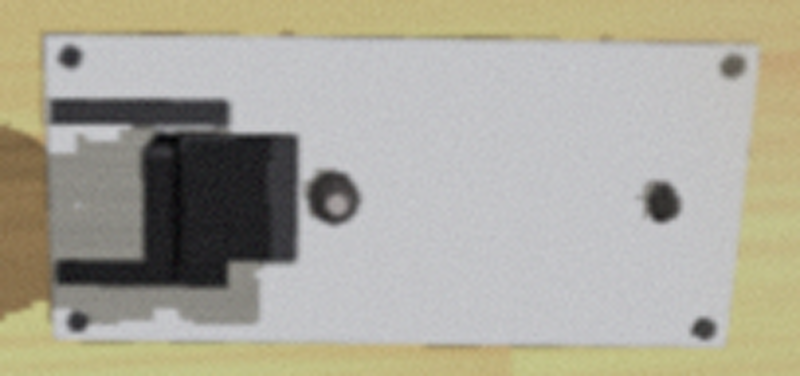

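The dock pose projects correctly onto both pins: origin ≈(0.5617,−0.1765), yaw ≈−3.1°, lock ≈2 mm. Gripping the tab next.

```bash
python3 -c "
from h import *
go([.568,-.0597,.042],-3.1)"
```

```text
go d [ 23.1 -33.2 207.8] w [0.03 0.1  0.24] t 1.65
```

```bash
python3 -m jog '[{"dx":23,"dy":-33,"dz":30,"wx":0,"wy":0,"wz":0.2},{"dx":23,"dy":-33,"dz":80,"wx":0,"wy":0,"wz":0.2},{"dx":23,"dy":-33,"dz":130,"wx":0,"wy":0,"wz":0.2},{"dx":23,"dy":-33,"dz":165,"wx":0,"wy":0,"wz":0.2},{"dx":23,"dy":-33,"dz":190,"wx":0,"wy":0,"wz":0.2},{"dx":23,"dy":-33,"dz":207,"wx":0,"wy":0,"wz":0.2},{"dx":23,"dy":-33,"dz":207,"wx":0,"wy":0,"wz":0.2}]' 40 && python3 -m jog '[{"dx":0,"dy":0,"dz":0,"wx":0,"wy":0,"wz":0},{"dx":0,"dy":0,"dz":0,"wx":0,"wy":0,"wz":0},{"dx":0,"dy":0,"dz":0,"wx":0,"wy":0,"wz":0},{"dx":0,"dy":0,"dz":0,"wx":0,"wy":0,"wz":0},{"dx":0,"dy":0,"dz":0,"wx":0,"wy":0,"wz":0},{"dx":0,"dy":0,"dz":0,"wx":0,"wy":0,"wz":0}]' 0
```

```text
time_s: 2.35
tcp_pos: [0.5658, -0.061, 0.0411]
eef_rot: [-3.14, 0.089, 0.01]
contact_force: [-1.1, 0.1, -0.3]
grip_width: 0.0401
grip_force: 0.0
time_s: 2.95
tcp_pos: [0.5695, -0.0604, 0.0445]
eef_rot: [3.139, -0.085, 0.003]
contact_force: [-2.0, -3.1, 6.1]
grip_width: 0.0098
grip_force: 30.0
```

```bash
python3 -m jog '[{"dx":0,"dy":-5,"dz":0,"wx":0,"wy":0,"wz":0},{"dx":0,"dy":-12,"dz":0,"wx":0,"wy":0,"wz":0},{"dx":0,"dy":-19,"dz":0,"wx":0,"wy":0,"wz":0},{"dx":0,"dy":-25,"dz":0,"wx":0,"wy":0,"wz":0},{"dx":0,"dy":-28,"dz":0,"wx":0,"wy":0,"wz":0},{"dx":0,"dy":-30,"dz":0,"wx":0,"wy":0,"wz":0},{"dx":0,"dy":-30,"dz":0,"wx":0,"wy":0,"wz":0}]'
```

```text
time_s: 3.65
tcp_pos: [0.5712, -0.0323, 0.0445]
eef_rot: [3.135, -0.082, 0.003]
contact_force: [-1.2, -7.7, 6.1]
grip_width: 0.0098
grip_force: 30.0
```

```bash
python3 -m jog '[{"dx":0,"dy":-2,"dz":0,"wx":0,"wy":0,"wz":0},{"dx":0,"dy":-3,"dz":0,"wx":0,"wy":0,"wz":0},{"dx":0,"dy":-4,"dz":0,"wx":0,"wy":0,"wz":0},{"dx":0,"dy":-4,"dz":0,"wx":0,"wy":0,"wz":0}]'
```

```text
time_s: 4.05
tcp_pos: [0.5712, -0.0323, 0.0445]
eef_rot: [3.129, -0.079, 0.002]
contact_force: [-1.6, -17.2, 5.2]
grip_width: 0.0098
grip_force: 30.1
```

The lock is at its open stop: no movement while the force rose to 17 N. That puts the dock origin y at ≈−0.177. Releasing and going to the dispenser.

```bash
python3 -m jog '[{"dx":0,"dy":4,"dz":0,"wx":0,"wy":0,"wz":0},{"dx":0,"dy":4,"dz":0,"wx":0,"wy":0,"wz":0},{"dx":0,"dy":4,"dz":0,"wx":0,"wy":0,"wz":0},{"dx":0,"dy":4,"dz":-40,"wx":0,"wy":0,"wz":0},{"dx":0,"dy":4,"dz":-90,"wx":0,"wy":0,"wz":0},{"dx":0,"dy":4,"dz":-140,"wx":0,"wy":0,"wz":0},{"dx":0,"dy":4,"dz":-190,"wx":0,"wy":0,"wz":0},{"dx":0,"dy":4,"dz":-190,"wx":0,"wy":0,"wz":0}]' 36;  python3 -c "
from h import *
go([.46,.165,.25],85)"
```

```text
time_s: 4.85
tcp_pos: [0.5747, -0.0294, 0.2411]
eef_rot: [3.139, -0.083, 0.023]
contact_force: [0.5, -0.1, 0.3]
grip_width: 0.036
grip_force: 0.0
go d [-124.8 -188.1  -10.9] w [  0.7   -0.63 -88.05] t 4.85
```

```bash
python3 -m jog '[{"dx":-20,"dy":-40,"dz":-8,"wx":0,"wy":0,"wz":-8.5},{"dx":-40,"dy":-80,"dz":-8,"wx":0,"wy":0,"wz":-17},{"dx":-60,"dy":-120,"dz":-8,"wx":0,"wy":0,"wz":-25.5},{"dx":-80,"dy":-160,"dz":-8,"wx":0,"wy":0,"wz":-34},{"dx":-80,"dy":-190,"dz":-8,"wx":0,"wy":0,"wz":-42.5},{"dx":-80,"dy":-190,"dz":-8,"wx":0,"wy":0,"wz":-51},{"dx":-80,"dy":-190,"dz":-8,"wx":0,"wy":0,"wz":-59.5},{"dx":-80,"dy":-190,"dz":-8,"wx":0,"wy":0,"wz":-68}]' 94 && python3 -m jog '[{"dx":0,"dy":0,"dz":0,"wx":0,"wy":0,"wz":-8.5},{"dx":0,"dy":0,"dz":0,"wx":0,"wy":0,"wz":-17},{"dx":0,"dy":0,"dz":0,"wx":0,"wy":0,"wz":-20},{"dx":0,"dy":0,"dz":0,"wx":0,"wy":0,"wz":-20}]'; python3 - <<'E'
from h import *
go([.502,.167,.25],85)
a=snap('wrist','w2')
cv2.imwrite('pics/w2b.png',cv2.resize(a,(800,600),interpolation=cv2.INTER_CUBIC))
E
```

```text
time_s: 5.65
tcp_pos: [0.4999, 0.1655, 0.2403]
eef_rot: [-2.643, -1.695, 0.002]
contact_force: [0.0, -0.1, 0.6]
grip_width: 0.0934
grip_force: 0.0
time_s: 6.05
tcp_pos: [0.5002, 0.1649, 0.2404]
eef_rot: [-2.317, -2.12, 0.002]
contact_force: [0.2, 0.9, -0.0]
grip_width: 0.0937
grip_force: 0.0
go d [ 2.2  1.6 -9.6] w [-0.11 -0.   -0.08] t 6.05
```

View pics/w2b.png

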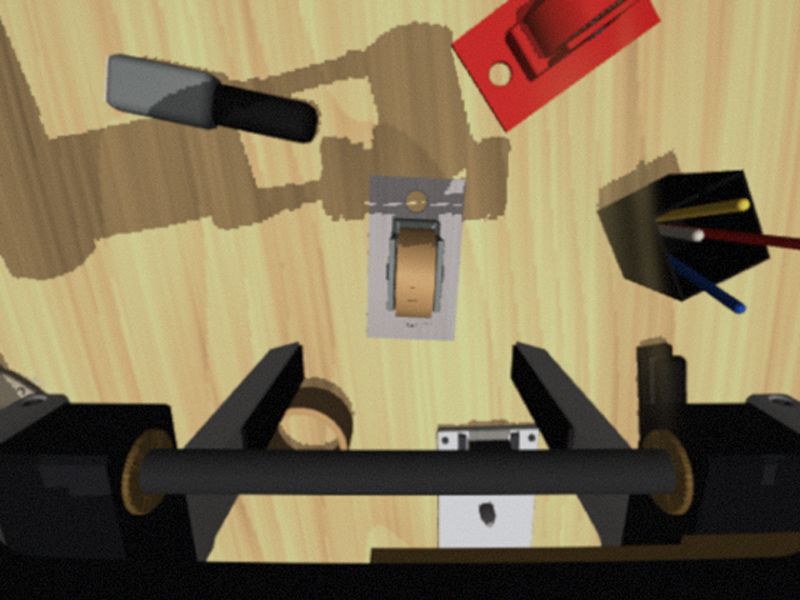

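Wrist view: plate corners (370,176), (466,179), (455,340), (366,338); round hole (416,201) at the far end; roll centre (416,275); fingers left and right of it.

```bash
python3 - <<'E'
from h import *
q=lambda p,z:pt('w2',(p[0]*.7,p[1]*.7),z)
C=[q(p,.006) for p in[(370,176),(466,179),(455,340),(366,338)]]
c=np.mean(C,0);y=(C[0]+C[1]-C[2]-C[3])[:2];print('size',np.linalg.norm(y)/2,np.linalg.norm(C[0]-C[1]),'yaw',np.rad2deg(np.arctan2(-y[0],y[1])),c)
y/=np.linalg.norm(y);print('hole off',np.linalg.norm(q((416,201),.006)-c), 'c from hole',q((416,201),.006)[:2]-.058*y)
go(np.r_[c[:2],.044],90+np.rad2deg(np.arctan2(-y[0],y[1])))
E
```

```text
size 0.15950147643612725 0.08960932157800586 yaw -7.467169265626227 [0.50727306 0.17135657 0.006     ]
hole off 0.058265594982065134 c from hole [0.50641474 0.17172993]
go d [  7.2   6.7 196.5] w [-0.09  0.    2.33] t 6.1
```

```bash
python3 -m jog '[{"dx":6,"dy":6,"dz":30,"wx":0,"wy":0,"wz":1.7},{"dx":6,"dy":6,"dz":70,"wx":0,"wy":0,"wz":1.7},{"dx":6,"dy":6,"dz":110,"wx":0,"wy":0,"wz":1.7},{"dx":6,"dy":6,"dz":145,"wx":0,"wy":0,"wz":1.7},{"dx":6,"dy":6,"dz":175,"wx":0,"wy":0,"wz":1.7},{"dx":6,"dy":6,"dz":196,"wx":0,"wy":0,"wz":1.7},{"dx":6,"dy":6,"dz":196,"wx":0,"wy":0,"wz":1.7}]' && python3 -m jog '[{"dx":0,"dy":0,"dz":0,"wx":0,"wy":0,"wz":0},{"dx":0,"dy":0,"dz":0,"wx":0,"wy":0,"wz":0},{"dx":0,"dy":0,"dz":0,"wx":0,"wy":0,"wz":0},{"dx":0,"dy":0,"dz":0,"wx":0,"wy":0,"wz":0},{"dx":0,"dy":0,"dz":0,"wx":0,"wy":0,"wz":0},{"dx":0,"dy":0,"dz":0,"wx":0,"wy":0,"wz":0},{"dx":0,"dy":0,"dz":0,"wx":0,"wy":0,"wz":0},{"dx":0,"dy":0,"dz":0,"wx":0,"wy":0,"wz":0}]' 30; python3 -c "
from h import *
o=ctrl.observe();print(o['torque'],o['eef_rot'])"
```

```text
time_s: 6.8
tcp_pos: [0.5044, 0.1694, 0.0423]
eef_rot: [-2.347, -2.082, 0.01]
contact_force: [-0.3, -1.3, 0.9]
grip_width: 0.094
grip_force: 0.0
time_s: 7.6
tcp_pos: [0.5065, 0.1698, 0.0456]
eef_rot: [-2.349, -2.085, 0.002]
contact_force: [-3.5, 0.0, 4.4]
grip_width: 0.0437
grip_force: 30.0
[0.03475357 0.4185304  0.04062624] [-2.34878886e+00 -2.08469589e+00  1.77338206e-03]
```

Gripped at 43.7 mm, as expected for the cheeks. Lifting.

```bash
python3 -m jog '[{"dx":0,"dy":0,"dz":-8,"wx":0,"wy":0,"wz":0},{"dx":0,"dy":0,"dz":-20,"wx":0,"wy":0,"wz":0},{"dx":0,"dy":0,"dz":-40,"wx":0,"wy":0,"wz":0},{"dx":0,"dy":0,"dz":-60,"wx":0,"wy":0,"wz":0},{"dx":0,"dy":0,"dz":-80,"wx":0,"wy":0,"wz":0},{"dx":0,"dy":0,"dz":-90,"wx":0,"wy":0,"wz":0},{"dx":0,"dy":0,"dz":-90,"wx":0,"wy":0,"wz":0}]' ; python3 - <<'E'
from h import *
go([.5625,-.1768,.138],90-3.1)
E
```

```text
time_s: 8.3
tcp_pos: [0.5085, 0.1699, 0.1369]
eef_rot: [2.348, 2.084, 0.004]
contact_force: [1.1, 0.5, -7.8]
grip_width: 0.0439
grip_force: 30.0
go d [-337.8   94.7   -1.1] w [ 0.19 -0.04 -3.71] t 8.3
```

```bash
python3 -m jog '[{"dx":-20,"dy":6,"dz":0,"wx":0,"wy":0,"wz":-0.5},{"dx":-60,"dy":17,"dz":0,"wx":0,"wy":0,"wz":-1},{"dx":-105,"dy":30,"dz":0,"wx":0,"wy":0,"wz":-1.5},{"dx":-150,"dy":42,"dz":0,"wx":0,"wy":0,"wz":-2},{"dx":-195,"dy":55,"dz":0,"wx":0,"wy":0,"wz":-2.5},{"dx":-240,"dy":67,"dz":0,"wx":0,"wy":0,"wz":-3},{"dx":-285,"dy":80,"dz":0,"wx":0,"wy":0,"wz":-3.7},{"dx":-315,"dy":88,"dz":0,"wx":0,"wy":0,"wz":-3.7}]' && python3 -m jog '[{"dx":-16,"dy":6,"dz":0,"wx":0,"wy":0,"wz":0},{"dx":-22,"dy":6,"dz":0,"wx":0,"wy":0,"wz":0},{"dx":-22,"dy":6,"dz":0,"wx":0,"wy":0,"wz":0},{"dx":-22,"dy":6,"dz":0,"wx":0,"wy":0,"wz":0}]'; python3 - <<'E'
from h import *
go([.5625,-.1768,.138],90-3.1)
a=snap('wrist','w3');snap('top','t3');b=snap('scene','s3')
o=ctrl.observe();print(o['tcp_pos'],o['eef_rot'],o['torque'])
cv2.imwrite('pics/w3b.png',cv2.resize(a,(800,600),interpolation=cv2.INTER_CUBIC))
E
```

```text
time_s: 9.1
tcp_pos: [0.5572, -0.157, 0.134]
eef_rot: [-2.283, -2.159, 0.003]
contact_force: [-0.2, 1.0, -7.2]
grip_width: 0.0437
grip_force: 30.0
time_s: 9.5
tcp_pos: [0.5615, -0.1738, 0.1349]
eef_rot: [-2.278, -2.16, -0.0]
contact_force: [-0.6, 0.7, -6.9]
grip_width: 0.0432
grip_force: 30.0
go d [-3.   1.2 -3.1] w [-0.1  -0.11  0.04] t 9.5
[ 0.561989   -0.17412593  0.13551924] [-2.27859732e+00 -2.16187313e+00 -2.99818313e-04] [-0.11052973 -0.08639562 -0.0098452 ]
```

View pics/w3b.png

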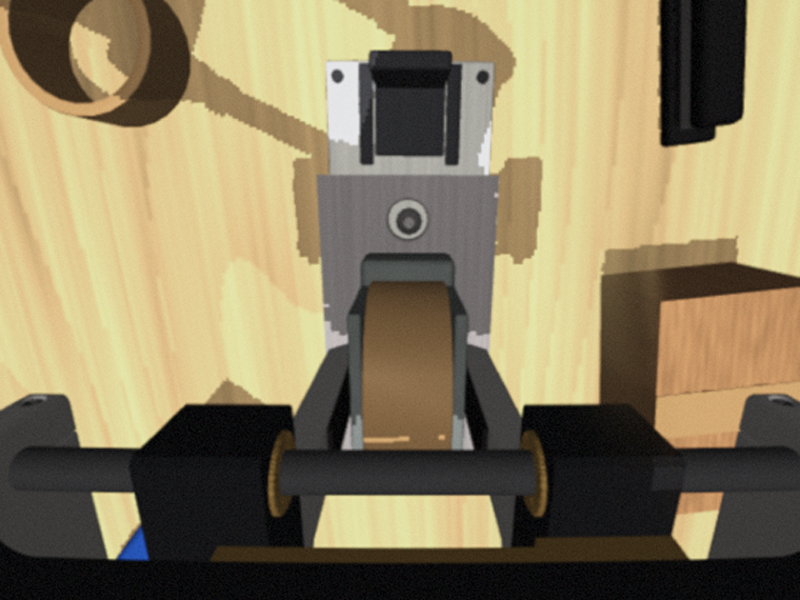

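Wrist view: the round pin's tip (408,221) shows through the round hole (408,218). Plate far corners (317,176), (499,176); dock far corners (327,61), (494,64).

```bash
python3 - <<'E'
from h import *
q=lambda p,z:pt('w3',(p[0]*.7,p[1]*.7),z)
for h in(.088,.091,.094):
    a,b=q((317,176),h+.006),q((499,176),h+.006);hl=q((408,218),h+.006)
    print(h,'width',np.linalg.norm(a-b),'hole',hl[:2].round(4),'mid',((a+b)/2)[:2].round(4),'edge-hole',np.linalg.norm((a+b)/2-hl), 'yaw',np.rad2deg(np.arctan2((b-a)[1],(b-a)[0])))
r=q((408,221),.036);print('pin',r)
a,b=q((327,61),.012),q((494,64),.012);print('dock',np.linalg.norm(a-b),((a+b)/2),'yaw',np.rad2deg(np.arctan2((b-a)[1],(b-a)[0])))
y=np.array([.0541,.9985]);print('pin from edge',((a+b)/2)[:2]-.102*y)
# screen: hole circle & pin centroids
im=cv2.cvtColor(cv2.imread('pics/w3.png'),cv2.COLOR_BGR2GRAY)[135:172,268:304]
print(im[::2,::2])
E
```

```text
0.088 width 0.09033546068231534 hole [ 0.565  -0.1123] mid [ 0.5661 -0.0917] edge-hole 0.02059485619263812 yaw -3.0489085379049086
0.091 width 0.08910242047619428 hole [ 0.565  -0.1121] mid [ 0.566  -0.0918] edge-hole 0.020313745258648326 yaw -3.0489085379049072
0.094 width 0.08786938027007324 hole [ 0.565  -0.1119] mid [ 0.566  -0.0919] edge-hole 0.02003263432465852 yaw -3.0489085379049063
pin [ 0.56479094 -0.11769928  0.036     ]
dock 0.10747596136868065 [ 0.5716939  -0.01867609  0.012     ] yaw -3.990600409489321
pin from edge [ 0.5661757  -0.12052309]
[[116 116 118 119 110 118 114 110 115 117 116 119 115 112 120 117 111 113]
 [116 114 114 114 110 113 113 108 111 112 116 116 114 119 123 117 112 112]
 [116 117 113 111 112 115 101  99 100 104 101 102 111 116 122 115 115 110]
 [113 115 115 115 101 114 155 168 165 164 168 159 121 104 122 114 111 116]
 [116 113 115  99 143 168 173 173 168 165 175 179 173 140 106 112 116 118]
 [117 113  98 133 173 174 169 164 137 112 140 167 174 176 133 102 112 114]
 [116 110  90 166 171 170 136  65  61  62  58  80 145 170 164 101 107 111]
 [117 105 122
[... 187 characters left out ...]
 59  89 167 148  95 109]
 [113  98 136 169 150  56  55  88 109 114 116  76  55  71 158 143  97 110]
 [114  99 111 169 162  75  58  78 114 113 106  67  53  91 169 124  99 115]
 [112 104  92 163 169 107  52  56  83 101  72  53  57 131 162  97 102 115]
 [117 112  95 111 172 161  94  52  47  51  55  48 111 167 128 101 110 114]
 [112 110 108  94 129 169 161 120  81  64  93 129 165 135  98 111 111 113]
 [106 112 114 105  85  99 145 165 165 156 166 153 107  88 115 113 109 113]
 [115 109 110 109 103 100  88  85  98  91  89  86  95 111 118 115 108 113]
 [114 109 112 112 111 115 107 101 101  99 107 112 113 115 113 115 111 110]
 [112 115 108 112 108 112 109 110 109 112 113 116 115 113 115 113 106 115]]
```

```bash
python3 -m jog '[{"dx":-3,"dy":0,"dz":8,"wx":0,"wy":0,"wz":0},{"dx":-6,"dy":0,"dz":20,"wx":0,"wy":0,"wz":0},{"dx":-6,"dy":0,"dz":32,"wx":0,"wy":0,"wz":0},{"dx":-6,"dy":0,"dz":42,"wx":0,"wy":0,"wz":0},{"dx":-6,"dy":0,"dz":44,"wx":0,"wy":0,"wz":0},{"dx":-6,"dy":0,"dz":44,"wx":0,"wy":0,"wz":0},{"dx":-6,"dy":0,"dz":44,"wx":0,"wy":0,"wz":0}]'; python3 - <<'E'
from h import *
a=snap('wrist','w4');b=snap('scene','s4')
o=ctrl.observe();print(o['tcp_pos'],o['eef_rot'],o['torque'])
A=cv2.resize(a[30:250,200:370],(460,595),interpolation=cv2.INTER_CUBIC)
B=cv2.resize(b[170:310,150:290],(340,340),interpolation=cv2.INTER_CUBIC)
c=np.zeros((595,800,3),np.uint8);c[:,:460]=A;c[:340,460:]=B
cv2.imwrite('pics/c4.png',c)
E
```

```text
time_s: 10.35
tcp_pos: [0.5623, -0.182, 0.0917]
eef_rot: [2.28, 2.16, 0.0]
contact_force: [-0.6, -0.4, -7.4]
grip_width: 0.0439
grip_force: 30.0
[ 0.56245806 -0.18198112  0.09203839] [2.28000695e+00 2.15942031e+00 7.56371601e-04] [-0.05299782 -0.08872228  0.01716422]
```

View pics/c4.png

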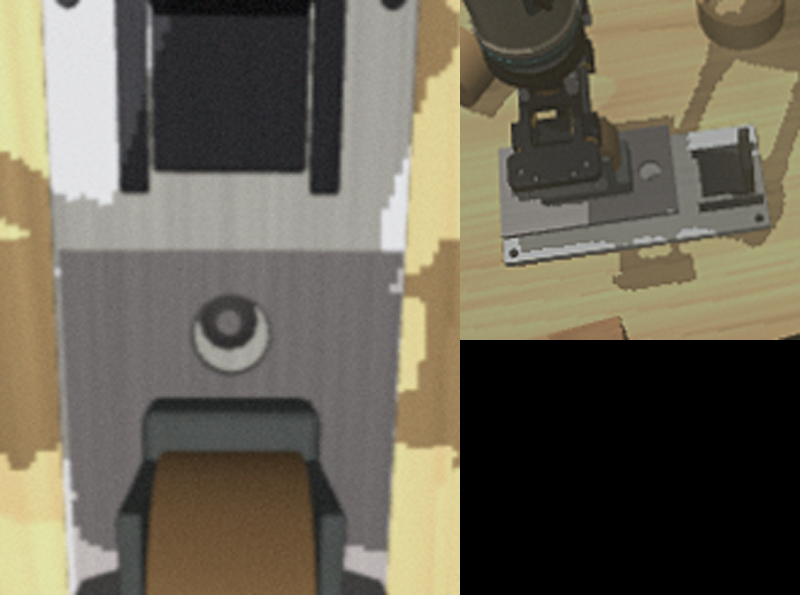

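Close view (crop): round hole centre (231,333); pin tip (229,321), seen through the hole.

```bash
python3 - <<'E'
from h import *
s=170/460
q=lambda p,z:pt('w4',(200+p[0]*s,30+p[1]*s),z)
o=ctrl.observe()
hl=q((231,333),.0535);r=q((229,321),.036);print('hole',hl,'pin',r,'diff mm (pin-hole)',1000*(r-hl)[:2])
a,b=q((60,250),.0535),q((404,250),.0535);m=(a+b)/2;print('w',np.linalg.norm(a-b),'yaw',np.rad2deg(np.arctan2((b-a)[1],(b-a)[0])),m, 'edge-hole',np.linalg.norm(m-hl))
# dock yaw from the tongue end & guide ends, bed edges
for z,p1,p2 in[(.0265,(153,171),(305,171))]:
    a,b=q(p1,z),q(p2,z);print(np.linalg.norm(a-b),'tongue yaw',np.rad2deg(np.arctan2((b-a)[1],(b-a)[0])),(a+b)/2)
a,b=q((44,60),.012),q((54,180),.012);print('bed left edge yaw',np.rad2deg(np.arctan2(*(-(a-b)[:1]),(a-b)[1])))
a,b=q((416,10),.012),q((404,240),.012);print('bed right edge yaw',np.rad2deg(np.arctan2(*(-(a-b)[:1]),(a-b)[1])),)
E
```

```text
hole [ 0.5658107  -0.12071907  0.0535    ] pin [ 0.5654218  -0.11844997  0.036     ] diff mm (pin-hole) [-0.38889786  2.26909948]
w 0.08889735182463193 yaw -3.1026145489207844 [ 0.56722645 -0.09956712  0.0535    ] edge-hole 0.021199268213213128
0.04316139885637174 tongue yaw -3.0981584478619126 [ 0.56768666 -0.07710601  0.0265    ]
bed left edge yaw -0.9149283246062409
bed right edge yaw -3.3786411154201197
```

Yaw agrees to within 0.1°. Correction is +2 mm along tool x. Lowering in stages with force checks.

```bash
python3 -m jog '[{"dx":2,"dy":-0.4,"dz":0,"wx":0,"wy":0,"wz":0},{"dx":2,"dy":-0.4,"dz":4,"wx":0,"wy":0,"wz":0},{"dx":2,"dy":-0.4,"dz":10,"wx":0,"wy":0,"wz":0},{"dx":2,"dy":-0.4,"dz":15,"wx":0,"wy":0,"wz":0},{"dx":2,"dy":-0.4,"dz":19,"wx":0,"wy":0,"wz":0},{"dx":2,"dy":-0.4,"dz":22,"wx":0,"wy":0,"wz":0},{"dx":2,"dy":-0.4,"dz":22,"wx":0,"wy":0,"wz":0}]'; python3 -m jog '[{"dx":0,"dy":0,"dz":2,"wx":0,"wy":0,"wz":0},{"dx":0,"dy":0,"dz":4,"wx":0,"wy":0,"wz":0},{"dx":0,"dy":0,"dz":5,"wx":0,"wy":0,"wz":0},{"dx":0,"dy":0,"dz":5,"wx":0,"wy":0,"wz":0}]'
```

```text
time_s: 11.15
tcp_pos: [0.5612, -0.1796, 0.0688]
eef_rot: [-2.28, -2.16, 0.001]
contact_force: [-0.5, 0.8, -8.6]
grip_width: 0.0436
grip_force: 30.0
time_s: 11.55
tcp_pos: [0.5615, -0.1797, 0.0643]
eef_rot: [-2.281, -2.16, 0.0]
contact_force: [0.5, 0.9, -7.6]
grip_width: 0.0438
grip_force: 30.0
```

```bash
python3 -m jog '[{"dx":0,"dy":0,"dz":2,"wx":0,"wy":0,"wz":0},{"dx":0,"dy":0,"dz":4,"wx":0,"wy":0,"wz":0},{"dx":0,"dy":0,"dz":5,"wx":0,"wy":0,"wz":0},{"dx":0,"dy":0,"dz":5,"wx":0,"wy":0,"wz":0}]'; python3 -m jog '[{"dx":0,"dy":0,"dz":1,"wx":0,"wy":0,"wz":0},{"dx":0,"dy":0,"dz":2,"wx":0,"wy":0,"wz":0},{"dx":0,"dy":0,"dz":3,"wx":0,"wy":0,"wz":0},{"dx":0,"dy":0,"dz":3,"wx":0,"wy":0,"wz":0}]'
```

```text
time_s: 11.95
tcp_pos: [0.5614, -0.1796, 0.0592]
eef_rot: [-2.281, -2.16, 0.0]
contact_force: [0.0, 0.1, -7.0]
grip_width: 0.044
grip_force: 30.0
time_s: 12.35
tcp_pos: [0.5618, -0.1793, 0.0577]
eef_rot: [2.281, 2.16, 0.001]
contact_force: [-1.2, 3.3, 3.8]
grip_width: 0.0436
grip_force: 30.0
```

Touched down at TCP z 0.0577, exactly 12.1 mm above the bench-grasp height, and the weight is carried: seated. Release, rise and check.

```bash
python3 -m jog '[{"dx":0,"dy":0,"dz":-1,"wx":0,"wy":0,"wz":0},{"dx":0,"dy":0,"dz":-1,"wx":0,"wy":0,"wz":0},{"dx":0,"dy":0,"dz":-1,"wx":0,"wy":0,"wz":0},{"dx":0,"dy":0,"dz":-1,"wx":0,"wy":0,"wz":0},{"dx":0,"dy":0,"dz":-1,"wx":0,"wy":0,"wz":0},{"dx":0,"dy":0,"dz":-1,"wx":0,"wy":0,"wz":0}]' 80; python3 -m jog '[{"dx":0,"dy":0,"dz":-20,"wx":0,"wy":0,"wz":0},{"dx":0,"dy":0,"dz":-60,"wx":0,"wy":0,"wz":0},{"dx":0,"dy":0,"dz":-110,"wx":0,"wy":0,"wz":0},{"dx":0,"dy":0,"dz":-160,"wx":0,"wy":0,"wz":0},{"dx":0,"dy":0,"dz":-180,"wx":0,"wy":0,"wz":0},{"dx":0,"dy":0,"dz":-180,"wx":0,"wy":0,"wz":0}]' 80; python3 - <<'E'
from h import *
a=snap('wrist','w5');b=snap('scene','s5')
y=np.array([.0541,.9985]);go(np.r_[np.array([.5625,-.177])+.145*y,.043+.12],-3.1)
A=cv2.resize(a[80:300,210:370],(436,600),interpolation=cv2.INTER_CUBIC)
B=cv2.resize(b[190:300,150:290],(364,286),interpolation=cv2.INTER_CUBIC)
c=np.zeros((600,800,3),np.uint8);c[:,:436]=A;c[:286,436:]=B
cv2.imwrite('pics/c5.png',c)
E
```

```text
time_s: 12.95
tcp_pos: [0.5617, -0.1799, 0.0574]
eef_rot: [2.281, 2.16, -0.0]
contact_force: [-0.4, -0.3, -0.6]
grip_width: 0.08
grip_force: 0.0
time_s: 13.55
tcp_pos: [0.5636, -0.1806, 0.2415]
eef_rot: [2.275, 2.155, 0.005]
contact_force: [0.1, 0.2, -0.3]
grip_width: 0.08
grip_force: 0.0
go d [147.6   1.3  73.7] w [-5.000e-02  3.000e-02  8.999e+01] t 13.65
```

View pics/c5.png

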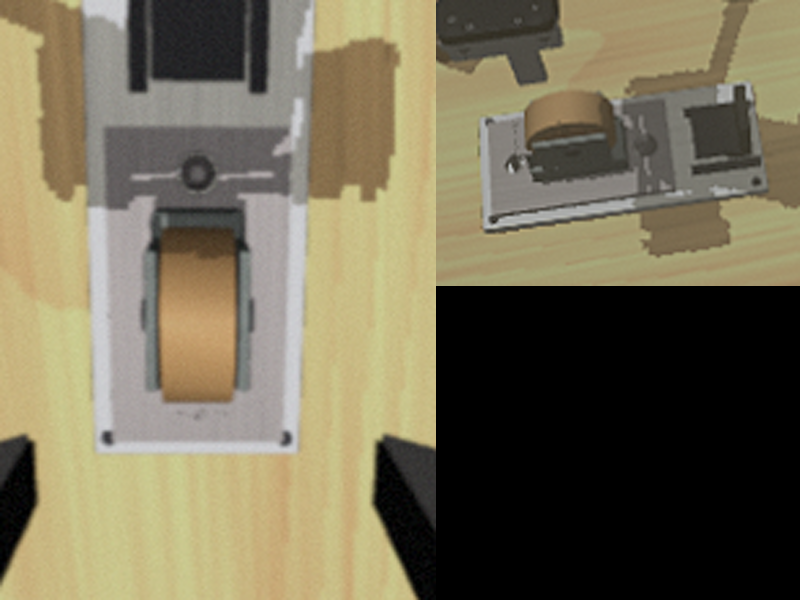

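The plate is centred on the bed, with the round pin filling its hole at crop (198,172) and the diamond pin showing through the other. Seated flush. Now to the tab, staying high while turning.

```bash
python3 -m jog '[{"dx":20,"dy":0,"dz":0,"wx":0,"wy":0,"wz":8},{"dx":45,"dy":1,"dz":0,"wx":0,"wy":0,"wz":16},{"dx":70,"dy":1,"dz":0,"wx":0,"wy":0,"wz":24},{"dx":95,"dy":1,"dz":0,"wx":0,"wy":0,"wz":32},{"dx":120,"dy":1,"dz":0,"wx":0,"wy":0,"wz":40},{"dx":140,"dy":1,"dz":0,"wx":0,"wy":0,"wz":48},{"dx":148,"dy":1,"dz":0,"wx":0,"wy":0,"wz":56},{"dx":148,"dy":1,"dz":0,"wx":0,"wy":0,"wz":64}]' 36 && python3 -m jog '[{"dx":0,"dy":0,"dz":0,"wx":0,"wy":0,"wz":8},{"dx":0,"dy":0,"dz":0,"wx":0,"wy":0,"wz":16},{"dx":0,"dy":0,"dz":0,"wx":0,"wy":0,"wz":24},{"dx":0,"dy":0,"dz":0,"wx":0,"wy":0,"wz":26},{"dx":0,"dy":0,"dz":0,"wx":0,"wy":0,"wz":26}]'; python3 - <<'E'
from h import *
y=np.array([.0541,.9985]);go(np.r_[np.array([.5625,-.177])+.145*y,.043],-3.1)
E
```

```text
time_s: 14.45
tcp_pos: [0.5691, -0.0302, 0.2343]
eef_rot: [-3.078, -0.617, 0.008]
contact_force: [-0.2, -0.0, -0.5]
grip_width: 0.0361
grip_force: 0.0
time_s: 14.95
tcp_pos: [0.5692, -0.0318, 0.2345]
eef_rot: [-3.14, 0.085, 0.008]
contact_force: [-0.3, 0.4, 0.1]
grip_width: 0.0355
grip_force: 0.0
go d [  2.2   0.5 191.5] w [-0.03  0.31 -0.  ] t 14.95
```

```bash
python3 -m jog '[{"dx":1,"dy":0,"dz":45,"wx":0,"wy":0,"wz":0},{"dx":1,"dy":0,"dz":90,"wx":0,"wy":0,"wz":0},{"dx":1,"dy":0,"dz":130,"wx":0,"wy":0,"wz":0},{"dx":1,"dy":0,"dz":160,"wx":0,"wy":0,"wz":0},{"dx":1,"dy":0,"dz":180,"wx":0,"wy":0,"wz":0},{"dx":1,"dy":0,"dz":190,"wx":0,"wy":0,"wz":0},{"dx":1,"dy":0,"dz":190,"wx":0,"wy":0,"wz":0}]' 36 && python3 -m jog '[{"dx":0,"dy":0,"dz":0,"wx":0,"wy":0,"wz":0},{"dx":0,"dy":0,"dz":0,"wx":0,"wy":0,"wz":0},{"dx":0,"dy":0,"dz":0,"wx":0,"wy":0,"wz":0},{"dx":0,"dy":0,"dz":0,"wx":0,"wy":0,"wz":0},{"dx":0,"dy":0,"dz":0,"wx":0,"wy":0,"wz":0},{"dx":0,"dy":0,"dz":0,"wx":0,"wy":0,"wz":0}]' 0
```

```text
time_s: 15.65
tcp_pos: [0.5698, -0.0318, 0.0452]
eef_rot: [-3.14, 0.084, 0.008]
contact_force: [-0.5, -0.1, 0.5]
grip_width: 0.0361
grip_force: 0.0
time_s: 16.25
tcp_pos: [0.5723, -0.0324, 0.0484]
eef_rot: [3.14, -0.085, 0.003]
contact_force: [-0.5, 0.0, 5.4]
grip_width: 0.0098
grip_force: 30.0
```

```bash
python3 -m jog '[{"dx":0,"dy":5,"dz":0,"wx":0,"wy":0,"wz":0},{"dx":0,"dy":12,"dz":0,"wx":0,"wy":0,"wz":0},{"dx":0,"dy":19,"dz":0,"wx":0,"wy":0,"wz":0},{"dx":0,"dy":25,"dz":0,"wx":0,"wy":0,"wz":0},{"dx":0,"dy":28,"dz":0,"wx":0,"wy":0,"wz":0},{"dx":0,"dy":30,"dz":0,"wx":0,"wy":0,"wz":0},{"dx":0,"dy":30,"dz":0,"wx":0,"wy":0,"wz":0}]'; python3 -m jog '[{"dx":0,"dy":2,"dz":0,"wx":0,"wy":0,"wz":0},{"dx":0,"dy":4,"dz":0,"wx":0,"wy":0,"wz":0},{"dx":0,"dy":4,"dz":0,"wx":0,"wy":0,"wz":0}]'
```

```text
time_s: 16.95
tcp_pos: [0.5706, -0.0614, 0.0484]
eef_rot: [-3.139, 0.087, -0.002]
contact_force: [-1.0, 0.6, 6.6]
grip_width: 0.0098
grip_force: 30.0
time_s: 17.25
tcp_pos: [0.5706, -0.0623, 0.0485]
eef_rot: [-3.134, 0.089, -0.003]
contact_force: [0.3, 8.9, 7.3]
grip_width: 0.0098
grip_force: 30.0
```

Travelled 29.9 mm to the closed stop (force rose without movement). Releasing, rising and checking.

```bash
python3 -m jog '[{"dx":0,"dy":-4,"dz":0,"wx":0,"wy":0,"wz":0},{"dx":0,"dy":-4,"dz":0,"wx":0,"wy":0,"wz":0},{"dx":0,"dy":-4,"dz":0,"wx":0,"wy":0,"wz":0},{"dx":0,"dy":-4,"dz":-40,"wx":0,"wy":0,"wz":0},{"dx":0,"dy":-4,"dz":-90,"wx":0,"wy":0,"wz":0},{"dx":0,"dy":-4,"dz":-140,"wx":0,"wy":0,"wz":0},{"dx":0,"dy":-4,"dz":-190,"wx":0,"wy":0,"wz":0},{"dx":0,"dy":-4,"dz":-190,"wx":0,"wy":0,"wz":0}]' 30; python3 - <<'E'
from h import *
a=snap('wrist','w6');cv2.imwrite('pics/w6b.png',cv2.resize(a[80:300,180:440],(780,600),interpolation=cv2.INTER_CUBIC))
E
```

```text
time_s: 18.05
tcp_pos: [0.5742, -0.0634, 0.2451]
eef_rot: [3.137, -0.086, 0.023]
contact_force: [0.1, -0.1, 0.2]
grip_width: 0.0298
grip_force: 0.0
```

View pics/w6b.png

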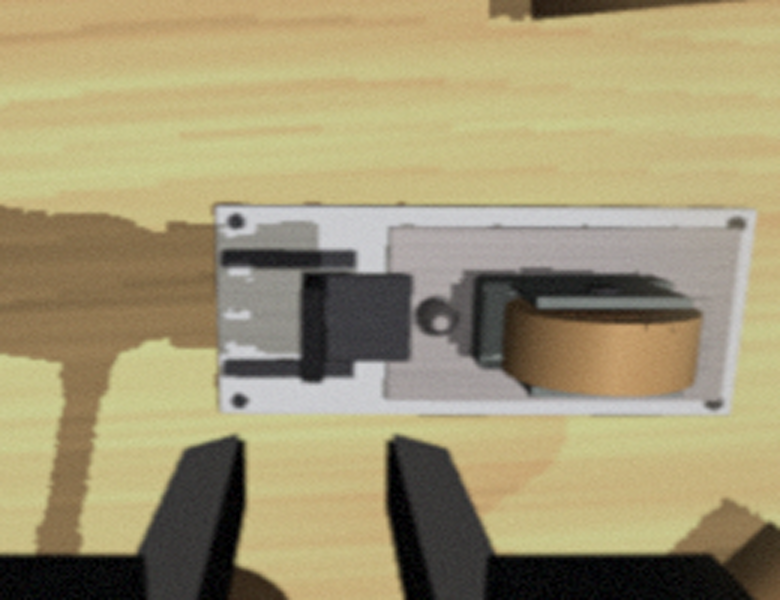

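The tongue's end (410,315) lies over the plate's edge (388), the plate is flush on the bed, and the gripper is clear.

```bash
python3 -c "
from bench import ctrl
print(ctrl.finish_job())"
```

```text
the job is handed in; nothing more can be done
None
```

The dispenser is seated flush over both pins, the lock is fully closed over its edge, the gripper is clear, and the job was handed in at about 18 s; no verdict was returned.

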